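# Swap the rack covers in the dryer and start it

## Robot

A 6-joint arm with a two-finger parallel gripper is mounted at the origin on the work surface. World frame = base frame: x ahead of the robot, y to its left, z up, the work surface at z = 0. Lengths are in m, angles in degrees, forces in N, time in s.
With the tool pointing down it reaches from about 0.325 to 0.85 m from the base axis. Payload 4.4 kg.
Tool frame: the origin (TCP) lies between the finger pads; the fingertips stand 11 mm ahead of it and the grasp point (between the pads) lies 8 mm behind it; z points along the fingers, x is the direction in which the jaws open and shut, and the axes are right-handed (so a half turn about z gives the same grasp; the last joint's range is limited). The gripper opens to 94 mm and grips with 3 to 60 N. Pads are 16 mm wide; open, the fingers measure 119 mm over their backs; the gripper's body (75 mm by 177 mm) begins 78 mm behind the grasp point.
Start: joints at [-72.279, 11.837, 88.321, -0, 79.842, -8.623], TCP at [0.255, -0.515, 0.216] pointing down, gripper open.
Joint ranges: [-156.59, 156.59], [-49.26, 127.26], [12.9, 141.05], [-63.56, 243.56], [4.71, 150.69], [-161.64, 161.64]. Speed limits (degrees/s): [159.86, 159.86, 180, 180, 180, 180].

## Interface

Orientations are given as [roll, pitch, yaw] about the fixed x, y, z axes, in that order (R = Rz(yaw) Ry(pitch) Rx(roll)).
In Python, from plant import r gives the robot as it stands.
- The arm moves only by the tool arm_command, never from a script. Its argument "steps" is a list of rows, each a list of 3 entries, a list of its own where there are three numbers: the shift along the world's x, y, z in mm, then the turn, a rotation vector about the world's x, y, z in degrees, then the closure in counts, from 0 (fully open) to 255 (shut). A call has 1 to 5 rows; each row shifts and turns the commanded pose from where the row before left it; what a row does not reach is not made up. A row lasts 1/8 s, in which the tool goes at most 62.5 mm and 10.7 degrees, less where a joint would pass 70% of its speed; a pose out of reach is approached as far as the arm can. A call with a gripper value outside its range is refused whole. The fingers move at their own pace and stop on an object; the grip force is fixed at half the most. Time passes only in rows, so rows that do not move let the fingers close. It gives the time, the measured TCP pose, the force and the opening at its end, in the units of the state.
- r.get_state(): the state, without advancing time (a new reading comes with each control period).
- r.get_image(name): name is "scene" or "side" or "wrist"; returns a dict with "frame" (384x512x3 uint8, red, green, blue), "vfov" (degrees; the focal length in pixels is half the picture's height over the tangent of half this angle, whatever the lens; pixels are square), "cx", "cy" (the principal point, pixels), "R" (3x3) and "t" (3): a world point X has camera coordinates R X + t. Camera axes: x right, y down, z forward; pixel columns grow to the right and rows downward; lengths in m; the calibration is good to about 2 mm. A picture is of the moment at which its call begins. There is no depth.
- r.close_job(): hands the job in, once; it reports no verdict.
The state is a dict: "t": time; "qpos": joint angles; "dq": joint speeds; "tau": joint torques, N m; "ee_pos": TCP position; "tool_rot": TCP orientation; "force": force on the tool from outside, world axes, zero at the start; "moment": the same for the moment, N m; "grip_width": finger opening in m.
Only numpy, scipy, OpenCV 4.12 (cv2) and the standard library are available. Lean on these libraries where they do the work, as an engineer would, in place of code of your own. Each camera call takes 0.05 s, during which the arm holds its last target. There are 200 camera calls.

## Task

Pull the dry tube-rack cover panels out of the spring clips of the white dryer deck and push each one down through the sprung dust flaps of the grey store bin until it drops inside and the flaps close. Put every washed panel lying on the bench into a bay of its own on the deck, rib up, pushing it down until the clips snap over it and it lies flat on the bay floor, in whatever order suits. When all are in place, press the start button on the control box fully down and let it come up again; do not knock the tube rack, the bottle or the tip box.

Things in the scene. Friction and masses are not known exactly. Their poses are not given: they have to be found in the camera images.
- washed0: white plastic tube-rack cover panel, 140 g (+-35 %): plate 100 (x) x 64 (y) x 8 mm with a grip rib upright on the middle of its top, 50 (x) x 14 (y) x 30 mm tall (38 mm over all). Origin: centre of the underside, z up. Washed: lies on the bench, rib up, at the start. All are alike and a half turn makes no difference. May be absent
- washed1: white plastic tube-rack cover panel, 140 g (+-35 %): plate 100 (x) x 64 (y) x 8 mm with a grip rib upright on the middle of its top, 50 (x) x 14 (y) x 30 mm tall (38 mm over all). Origin: centre of the underside, z up. Washed: lies on the bench, rib up, at the start. All are alike and a half turn makes no difference. May be absent
- washed2: white plastic tube-rack cover panel, 140 g (+-35 %): plate 100 (x) x 64 (y) x 8 mm with a grip rib upright on the middle of its top, 50 (x) x 14 (y) x 30 mm tall (38 mm over all). Origin: centre of the underside, z up. Washed: lies on the bench, rib up, at the start. All are alike and a half turn makes no difference. May be absent
- washed3: white plastic tube-rack cover panel, 140 g (+-35 %): plate 100 (x) x 64 (y) x 8 mm with a grip rib upright on the middle of its top, 50 (x) x 14 (y) x 30 mm tall (38 mm over all). Origin: centre of the underside, z up. Washed: lies on the bench, rib up, at the start. All are alike and a half turn makes no difference. May be absent
- dry0: white plastic tube-rack cover panel, 140 g (+-35 %): plate 100 (x) x 64 (y) x 8 mm with a grip rib upright on the middle of its top, 50 (x) x 14 (y) x 30 mm tall (38 mm over all). Origin: centre of the underside, z up. Dry: clipped home in bay0 at the start. All are alike and a half turn makes no difference. May be absent
- dry1: white plastic tube-rack cover panel, 140 g (+-35 %): plate 100 (x) x 64 (y) x 8 mm with a grip rib upright on the middle of its top, 50 (x) x 14 (y) x 30 mm tall (38 mm over all). Origin: centre of the underside, z up. Dry: clipped home in bay1 at the start. All are alike and a half turn makes no difference. May be absent
- dry2: white plastic tube-rack cover panel, 140 g (+-35 %): plate 100 (x) x 64 (y) x 8 mm with a grip rib upright on the middle of its top, 50 (x) x 14 (y) x 30 mm tall (38 mm over all). Origin: centre of the underside, z up. Dry: clipped home in bay2 at the start. All are alike and a half turn makes no difference. May be absent
- dry3: white plastic tube-rack cover panel, 140 g (+-35 %): plate 100 (x) x 64 (y) x 8 mm with a grip rib upright on the middle of its top, 50 (x) x 14 (y) x 30 mm tall (38 mm over all). Origin: centre of the underside, z up. Dry: clipped home in bay3 at the start. All are alike and a half turn makes no difference. May be absent
- bay0 (a point): centre of the floor of the first (-y end) of the four clip bays in a row on the dryer deck; x along the bay's length, y along the row, z up. A bay takes one panel rib up, its long side along x, with 3 mm of play each way; a panel fully home has its origin on this point. Floor 20 mm over the bench, bays 80 mm apart
- bay1 (a point): centre of the floor of the second of the four clip bays in a row on the dryer deck; x along the bay's length, y along the row, z up. A bay takes one panel rib up, its long side along x, with 3 mm of play each way; a panel fully home has its origin on this point. Floor 20 mm over the bench, bays 80 mm apart
- bay2 (a point): centre of the floor of the third of the four clip bays in a row on the dryer deck; x along the bay's length, y along the row, z up. A bay takes one panel rib up, its long side along x, with 3 mm of play each way; a panel fully home has its origin on this point. Floor 20 mm over the bench, bays 80 mm apart
- bay3 (a point): centre of the floor of the last (+y end) of the four clip bays in a row on the dryer deck; x along the bay's length, y along the row, z up. A bay takes one panel rib up, its long side along x, with 3 mm of play each way; a panel fully home has its origin on this point. Floor 20 mm over the bench, bays 80 mm apart
- deck: white dryer deck 150 (x) x 330 (y) x 20 mm, fixed, origin centre of underside. 7 mm kerbs part the bays. At both x ends of each bay a sprung steel clip 30 mm wide overhangs the panel's end edge by 3.5 mm; wedge nose, tip 12 mm, top 21 mm over the bay floor. A panel laid in rests on the noses some 16 mm too high, or crooked; 5 to 12 N straight down snaps it home, 10 to 16 N up frees it
- store_floor (a point): centre of the inner floor of the clean store: fixed grey open-topped bin, 140 (x) x 110 (y) x 150 mm tall, walls 5 mm, inside 130 x 100 mm. A dry panel goes in flat with its long side along this x. Floor 5 mm over the bench
- store_mouth (a point): centre of the store's mouth, 146 mm over the bench, closed by two level steel dust flaps that meet in the middle, each 126 (x) x 48 mm (y), hinged along the walls at y = -50 and +50 mm. Pushing a flat panel down on them (3 to 8 N; its weight alone does not) swings both down into the bin; they clear the plate's top once its underside is about 55 mm below this point, and spring shut when nothing is between them
- flap_a (a joint): the store's dust flap hinged at its -y wall: rad, 0 level and shut, grows to 1.45 as it is pushed down; springs shut
- flap_b (a joint): the store's dust flap hinged at its +y wall: rad, 0 level and shut, grows to 1.45 as it is pushed down; springs shut
- start_button_top (a point): centre of the top face of the round grey start button (32 mm across), which stands 10 mm proud of its black collar, on the grey control box 90 x 90 x 50 mm; top face 72 mm over the bench when up; pressed straight down; moves with the button
- start_button (a joint): travel of the start button in m: 0 up, 0.006 fully down; sprung, about 1.5 N to start and 5 N to bottom
- tube_rack: bystander: white rack 100 x 90 mm with purple-capped tubes, 110 mm tall; origin centre of underside. Leave alone
- spray_bottle: bystander: white bottle, 66 mm across, about 170 mm tall; origin centre of underside. Leave alone
- tip_box: bystander: grey pipette-tip box 122 x 87 x 68 mm with clear lid; origin centre of underside. Leave alone
Not all that is in view belongs to the job. Leave any red look-alike of the washed3 alone.

How it is judged:
By the outcome, as a careful person would: the job done as asked, in the order asked, and still so for the second after the job is handed in, with the robot touching nothing.
Of washed0, washed1, washed2, washed3 only 3 to 4 are there at a start; the rules pass over those that are not, and their reading is None.
Of dry0, dry1, dry2, dry3 only 1 to 2 are there at a start; the rules pass over those that are not, and their reading is None.
At some moment in a run one of washed0, washed1, washed2, washed3 may be knocked a few centimetres aside while the robot is not near it.
Once in a run the grip may slacken for a moment while it holds something.
It also fails if it takes over 210 s, if anything falls off the work surface, if the arm or the gripper's body presses on something with over 40 N, if the wrist force passes 120 N, or if a joint passes its speed limit or range.

## Working session

There is one attempt and no reset: what is moved stays moved. The work goes in short steps, Python scripts to look and compute and a tool call to move; the robot and the scene stay as the last step left them, time stands still between calls to the robot, and variables do not carry over. Pictures are saved under pics/ and viewed, about 12 in all and at most 16, crops included, and the job is handed in when it is done.

Besides the shell and the picture viewer there is one more tool, called after "Request:" as name([rows], argument=value, ...), one row to a line, values as JSON. arm_command: Moves the arm, as the interface text tells. Its arguments: {"type":"object","properties":{"steps":{"type":"array"}},"required":["steps"]}

```bash
mkdir -p pics; ls; cat > h.py <<'E'
import numpy as np,cv2
from plant import r
def grab(n,fn=None):
    d=r.get_image(n)
    if fn: cv2.imwrite('pics/'+fn,cv2.cvtColor(d['frame'],cv2.COLOR_RGB2BGR))
    return d
def f(d): return d['frame'].shape[0]/2/np.tan(np.radians(d['vfov'])/2)
def ray(d,u,v,z):
    R=np.array(d['R']);t=np.array(d['t']);c=-R.T@t
    k=R.T@np.array([(u-d['cx'])/f(d),(v-d['cy'])/f(d),1]);return c+k*(z-c[2])/k[2]
def proj(d,X):
    p=np.array(d['R'])@np.array(X)+np.array(d['t']);return np.array([d['cx']+f(d)*p[0]/p[2],d['cy']+f(d)*p[1]/p[2]])
E
python3 - <<'E'
from h import *
s=r.get_state();print(s)
for n in ['scene','side','wrist']:
    d=grab(n,n+'0.png');R=np.array(d['R']);print(n,d['vfov'],d['cx'],d['cy'],-R.T@np.array(d['t']),R[2])
a=[cv2.imread(f'pics/{n}0.png') for n in['scene','side','wrist']]
import pickle
E
```

```text
pics
{'t': 0.0, 'qpos': array([-7.22785388e+01,  1.18841085e+01,  8.84023487e+01, -4.27224035e-04,
        7.98412537e+01, -8.62277828e+00]), 'dq': array([ 0.00286563, -0.07356813,  0.08301196, -0.01336916,  0.11212248,
       -0.04969833]), 'tau': array([-7.84277054e-04, -3.70885992e+01, -2.81414795e+01,  6.98165107e-02,
        3.63401428e-02, -1.82804656e-04]), 'ee_pos': array([ 0.25491814, -0.51455086,  0.21531246]), 'tool_rot': array([-1.79981268e+02,  1.26330373e-01, -6.36556640e+01]), 'force': array([-0.24551935,  0.60932917, -0.44504011]), 'moment': array([-0.03010181, -0.06118975, -0.02568958]), 'grip_width': 0.09416661930302893}
scene 44.140844729137605 255.3693797599753 190.9297619832713 [ 1.15361442 -0.52666503  1.46082956] [-0.40687302  0.34032268 -0.84772332]
side 56.5975911396802 248.9185141807851 188.09645239034396 [-0.12610196  0.64579928  0.95911914] [ 0.48840592 -0.50911745 -0.7087024 ]
wrist 68.68923250011638 256.01301429750566 191.90763746618742 [ 0.32785467 -0.47895498  0.3835142 ] [-0.24647567 -0.11932726 -0.96177479]
```

View pics/scene0.png

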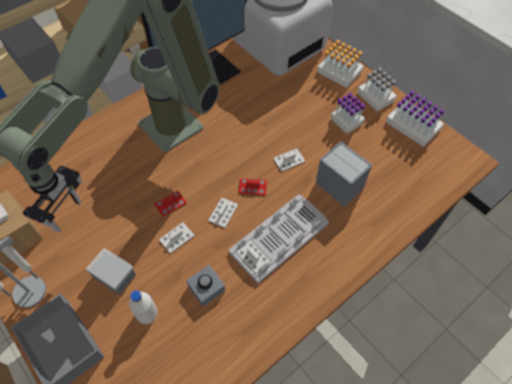

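View pics/side0.png

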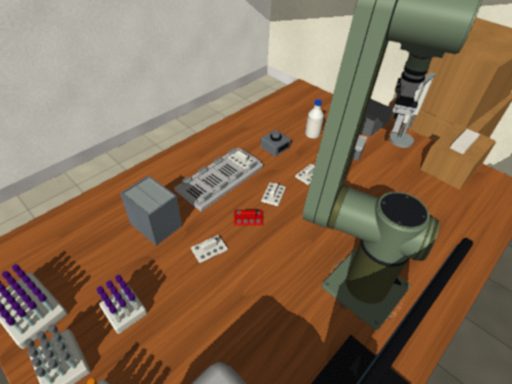

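The scene shows three white panels on the bench at (289,160), (223,212) and (176,238), with red look-alikes at (253,187) and (171,203). The deck is around (278,237), the bin at (343,173) and the button at (205,283). I'll enlarge this to check the deck and the panels.

```bash
python3 - <<'E'
from h import *
a=cv2.imread('pics/scene0.png');cv2.imwrite('pics/c1.png',cv2.resize(a[140:300,150:375],None,fx=3.5,fy=3.5,interpolation=cv2.INTER_CUBIC))
d=grab('scene')
for n,u,v,z in [('wA',289,160,.02),('wB',223,212,.02),('wC',176,238,.02),('deckL',231,254,.02),('deckR',327,221,.02),('dkTop',297,198,.02),('dkBot',258,280,.02),('btn',205,282,.07),('bin',344,162,.146)]:
    print(n,ray(d,u,v,z).round(3))
E
```

```text
wA [0.438 0.236 0.02 ]
wB [ 0.456 -0.091  0.02 ]
wC [ 0.433 -0.274  0.02 ]
deckL [ 0.599 -0.168  0.02 ]
deckR [0.715 0.162 0.02 ]
dkTop [0.58  0.146 0.02 ]
dkBot [ 0.726 -0.159  0.02 ]
btn [ 0.64  -0.301  0.07 ]
bin [0.628 0.307 0.146]
```

View pics/c1.png

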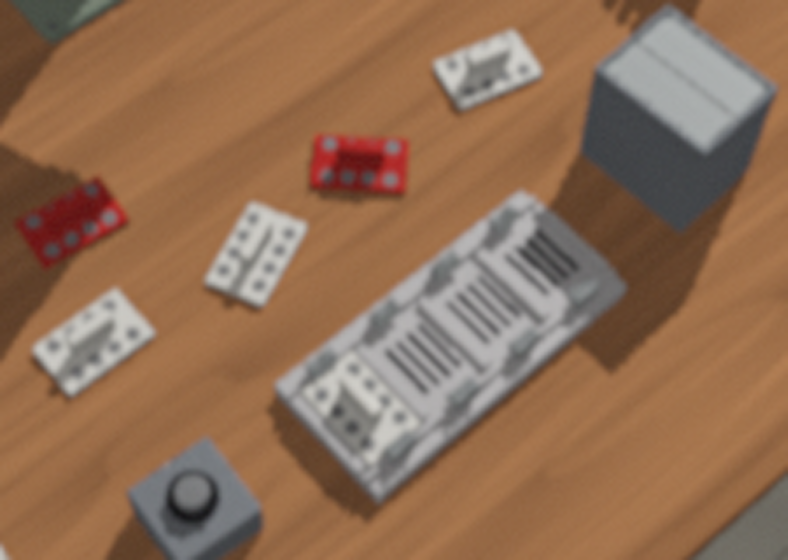

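The crop confirms one dry panel (bay0), three white washed panels, and two red ones to leave alone. Next I'll go above the deck for a wrist view.

Request:
arm_command([
  [[25, 49, 19], [0, 0, -2.4], 0],
  [[25, 49, 19], [0, 0, -2.4], 0],
  [[25, 49, 19], [0, 0, -2.4], 0],
  [[25, 49, 19], [0, 0, -2.4], 0],
  [[25, 49, 19], [0, 0, -2.4], 0],
])

```text
t: 0.82
ee_pos: [0.3806, -0.2686, 0.312]
tool_rot: [-180.0, -0.0, -75.8]
force: [0.6, -0.7, 0.9]
grip_width: 0.0942
```

Request:
arm_command([
  [[25, 49, 19], [0, 0, -2.4], 0],
  [[25, 49, 19], [0, 0, -2.4], 0],
  [[25, 49, 19], [0, 0, -2.4], 0],
  [[25, 49, 19], [0, 0, -2.4], 0],
  [[20, 49, 19], [0, 0, -2.4], 0],
])

```text
t: 1.45
ee_pos: [0.5006, -0.0235, 0.4068]
tool_rot: [180.0, -0.0, -87.7]
force: [0.6, -1.2, 0.1]
grip_width: 0.0936
```

Request:
arm_command([
  [[0, 0, 0], [0, 0, 0], 0],
  [[0, 0, 0], [0, 0, 0], 0],
])

```text
t: 1.7
ee_pos: [0.4998, -0.0255, 0.4058]
tool_rot: [179.9, -0.0, -87.6]
force: [-0.1, -0.5, -0.2]
grip_width: 0.0938
```

```bash
python3 - <<'E'
from h import *
import pickle
print({k:np.round(v,3) for k,v in r.get_state().items() if k in('t','qpos','ee_pos','tool_rot')})
d=grab('wrist','w1.png');s=grab('scene');si=grab('side');pickle.dump((d,s,si),open('v1.pkl','wb'))
a=cv2.imread('pics/w1.png');cv2.imwrite('pics/w1b.png',cv2.resize(a,(768,576),interpolation=cv2.INTER_CUBIC))
E
```

```text
{'t': np.float64(1.7), 'qpos': array([-1.28110e+01, -1.89000e+00,  8.13130e+01, -3.80000e-02,
        1.00639e+02,  7.48030e+01]), 'ee_pos': array([ 0.5  , -0.025,  0.406]), 'tool_rot': array([ 1.7993e+02, -2.0000e-02, -8.7621e+01])}
```

View pics/w1b.png

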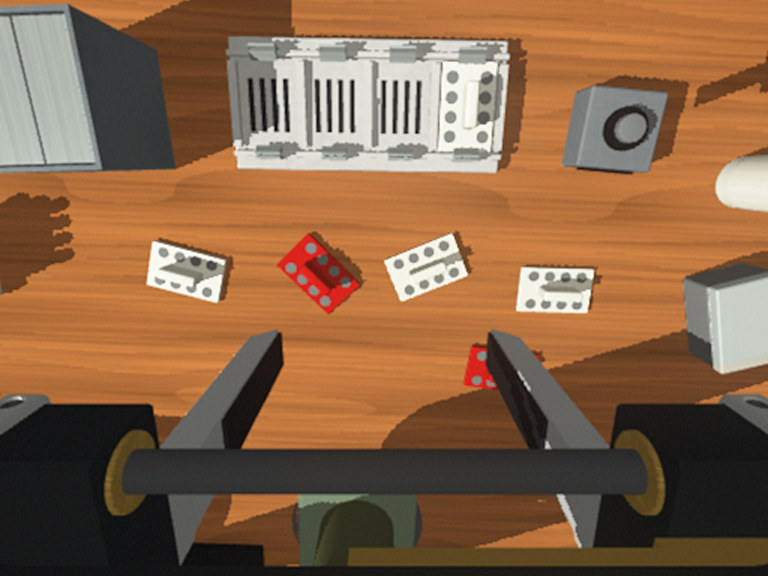

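The wrist view (768 px wide) shows washed panels at (187,270), (427,266) and (555,289), red ones at (319,272) and (480,367), and the dry panel at (468,107). The bin is at the left edge and the button at (628,127). Now I'll measure with contours.

```bash
cat >> h.py <<'E'
def rects(d,z,amin=150,amax=60000,vmin=150):
    hsv=cv2.cvtColor(d['frame'],cv2.COLOR_RGB2HSV)
    m=((hsv[...,1]<50)&(hsv[...,2]>vmin)).astype(np.uint8)
    m=cv2.morphologyEx(m,cv2.MORPH_CLOSE,np.ones((5,5)))
    out=[]
    for c in cv2.findContours(m,cv2.RETR_EXTERNAL,cv2.CHAIN_APPROX_NONE)[0]:
        if not amin<cv2.contourArea(c)<amax: continue
        P=np.array([ray(d,u,v,z)[:2] for u,v in c[:,0]],np.float32)*1000
        (cx,cy),(w,h),a=cv2.minAreaRect(P)
        if w<h: w,h,a=h,w,a+90
        a=(a+90)%180-90
        M=c[:,0].mean(0)
        out.append((M.round().tolist(),round(cx,1),round(cy,1),round(w,1),round(h,1),round(a,1)))
    return out
E
python3 - <<'E'
from h import *
import pickle
d,s,si=pickle.load(open('v1.pkl','rb'))
for n,x in zip(['wrist','scene','side'],(d,s,si)):
    for o in rects(x,.008):
        if 70<o[3]<400: print(n,o)
for n,p in dict(deckbl=(238,170),deckbr=(497,172),decktl=(228,38),decktr=(508,42),dl=(440,62),dr=(495,62),dbr=(494,150),dbl=(440,150)).items():
    print(n,[ray(d,p[0]/1.5,p[1]/1.5,z)[:2].round(4).tolist() for z in(0,.02,.028)])
print('btn',ray(d,630/1.5,127/1.5,.072).round(4),'bin',ray(d,68/1.5,5/1.5,.15).round(4),ray(d,98/1.5,170/1.5,.15).round(4),'seam',ray(d,12/1.5,15/1.5,.146).round(4),ray(d,46/1.5,165/1.5,.146).round(4))
E
```

```text
wrist ([492.0, 216.0], 382.0, -536.4, 138.8, 82.1, 16.4)
wrist ([369.0, 193.0], 426.3, -266.2, 101.4, 63.4, -89.4)
wrist ([123.0, 181.0], 431.0, 247.2, 100.0, 64.0, 76.7)
wrist ([284.0, 178.0], 450.6, -83.9, 100.5, 64.3, -65.2)
wrist ([497.0, 123.0], 574.5, -488.8, 76.0, 64.8, 16.4)
wrist ([245.0, 70.0], 652.5, 2.5, 341.9, 151.8, -88.5)
wrist ([28.0, 67.0], 647.7, 416.1, 174.9, 129.8, 4.1)
scene ([495.0, 364.0], 1384.9, 214.5, 247.1, 93.1, -89.8)
scene ([343.0, 348.0], 1050.2, -97.2, 191.2, 45.7, 0.0)
scene ([148.0, 302.0], 552.9, -470.4, 88.8, 31.1, -9.0)
scene ([109.0, 267.0], 373.6, -501.6, 126.5, 87.6, 17.9)
scene ([176.0, 237.0], 424.9, -269.3, 101.7, 67.6, -89.7)
scene ([223.0, 212.0], 449.3, -85.9, 102.0, 66.3, -65.0)
scene ([276.0, 240.0], 644.5, 6.5, 332.5, 150.2, -88.4)
scene ([289.0, 159.0], 428.4, 245.2, 102.8, 67.2, 76.5)
scene ([346.0, 162.0], 576.6, 397.7, 139.1, 106.2, 4.1)
scene ([482.0, 15.0], 425.3, 1456.4, 367.4, 331.2, 49.9)
scene ([301.0, 12.0], -179.8, 877.3, 315.6, 83.9, 87.0)
side ([62.0, 374.0], 394.0, 748.0, 119.4, 52.8, 53.5)
side ([122.0, 312.0], 441.6, 5
[... 338 characters left out ...]
, 195.0, 60.0, -89.1)
side ([314.0, 122.0], 630.8, -571.9, 262.3, 66.9, -55.9)
deckbl [[0.5695, 0.1695], [0.5699, 0.1629], [0.5701, 0.1602]]
deckbr [[0.5809, -0.17], [0.5809, -0.1649], [0.5809, -0.1628]]
decktl [[0.7234, 0.1733], [0.7184, 0.1665], [0.7165, 0.1638]]
decktr [[0.733, -0.1659], [0.7277, -0.1609], [0.7256, -0.1589]]
dl [[0.7078, -0.0852], [0.7033, -0.083], [0.7016, -0.0821]]
dr [[0.7105, -0.1526], [0.706, -0.1481], [0.7042, -0.1462]]
dbr [[0.6081, -0.163], [0.6072, -0.1581], [0.6068, -0.1561]]
dbl [[0.6053, -0.0931], [0.6044, -0.0906], [0.6041, -0.0896]]
btn [ 0.6353 -0.2942  0.072 ] bin [0.7063 0.261  0.15  ] [0.567 0.255 0.15 ] seam [0.6976 0.3148 0.146 ] [0.5695 0.3076 0.146 ]
```

Panel sizes check out at 100x64. Deck yaw is about 2°, and the dry panel is at (654,-118), which agrees with bay0 worked out from the deck outline. Moving above it for a close look.

Request:
arm_command([
  [[30, -18, -52], [0, 0, 0], 0],
  [[31, -19, -50], [0, 0, 0], 0],
  [[31, -19, -50], [0, 0, 0], 0],
  [[31, -19, -50], [0, 0, 0], 0],
  [[31, -18, -54], [0, 0, -0.4], 0],
])

```text
t: 2.48
ee_pos: [0.6532, -0.1201, 0.1507]
tool_rot: [180.0, -0.0, -88.2]
force: [0.3, 0.4, 0.7]
grip_width: 0.0938
```

Request:
arm_command([
  [[0, 0, -10], [0, 0, 0], 0],
  [[0, 0, 0], [0, 0, 0], 0],
])

```text
t: 2.72
ee_pos: [0.6517, -0.1182, 0.1417]
tool_rot: [179.9, 0.1, -88.1]
force: [-0.2, 0.3, 0.4]
grip_width: 0.0943
```

```bash
python3 - <<'E'
from h import *
d=grab('wrist','w2.png')
s=r.get_state();print(s['t'],s['ee_pos'],s['tool_rot'])
a=cv2.imread('pics/w2.png')
p=proj(d,[.654,-.1185,.058]).round();print(p)
for dx in(-.025,.025):
  for dy in(-.007,.007): cv2.circle(a,tuple(int(q) for q in proj(d,[.654+dx-dy*.035,-.1185+dy+dx*.035,.058]).round()),2,(0,0,255),-1)
for dx in(-.05,.05):
  for dy in(-.032,.032): cv2.circle(a,tuple(int(q) for q in proj(d,[.654+dx-dy*.035,-.1185+dy+dx*.035,.028]).round()),2,(0,255,0),-1)
cv2.imwrite('pics/w2.png',a)
E
```

```text
2.775 [ 0.65297954 -0.11818476  0.14413265] [-1.79905950e+02 -2.52370041e-02 -8.81033765e+01]
[257. 199.]
```

View pics/w2.png

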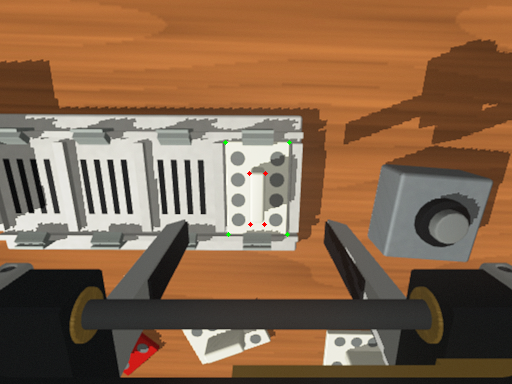

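The overlay fits the panel to about 1 mm. Descending to grip.

Request:
arm_command([
  [[1, 0, -50], [0, 0, 0], 0],
  [[0, 0, -40], [0, 0, 0], 0],
  [[0, 0, -9], [0, 0, 0], 0],
  [[0, 0, 0], [0, 0, 0], 255],
  [[0, 0, 0], [0, 0, 0], 255],
])

```text
t: 3.4
ee_pos: [0.6563, -0.1182, 0.0471]
tool_rot: [-179.7, -0.1, -88.0]
force: [0.4, -0.3, 0.8]
grip_width: 0.0776
```

Request:
arm_command([
  [[0, 0, 0], [0, 0, 0], 255],
  [[0, 0, 0], [0, 0, 0], 255],
  [[0, 0, 0], [0, 0, 0], 255],
  [[0, 0, 0], [0, 0, 0], 255],
])

```text
t: 3.9
ee_pos: [0.6539, -0.1176, 0.0434]
tool_rot: [180.0, 0.0, -88.1]
force: [0.3, 0.4, 0.2]
grip_width: 0.0377
```

Request:
arm_command([
  [[0, 0, 0], [0, 0, 0], 255],
  [[0, 0, 0], [0, 0, 0], 255],
  [[0, 0, 0], [0, 0, 0], 255],
  [[0, 0, 0], [0, 0, 0], 255],
])

```text
t: 4.4
ee_pos: [0.654, -0.1177, 0.0434]
tool_rot: [180.0, -0.0, -88.1]
force: [1.1, -0.2, 0.3]
grip_width: 0.0138
```

Request:
arm_command([
  [[0, 0, 10], [0, 0, 0], 255],
  [[0, 0, 15], [0, 0, 0], 255],
  [[0, 0, 30], [0, 0, 0], 255],
  [[0, 0, 50], [0, 0, 0], 255],
  [[0, 0, 50], [0, 0, 0], 255],
])

```text
t: 5.03
ee_pos: [0.6538, -0.1176, 0.2015]
tool_rot: [-180.0, -0.0, -88.1]
force: [0.1, -0.4, -0.9]
grip_width: 0.014
```

Request:
arm_command([
  [[-2, 50, 15], [0, 0, 0], 255],
  [[-2, 55, 15], [0, 0, 0.5], 255],
  [[-2, 55, 10], [0, 0, 0.5], 255],
  [[-3, 55, 10], [0, 0, 0.4], 255],
  [[-3, 55, 0], [0, 0, 0], 255],
])

```text
t: 5.65
ee_pos: [0.6425, 0.1542, 0.2522]
tool_rot: [-179.7, 0.0, -86.7]
force: [-0.6, -0.2, -1.2]
grip_width: 0.0138
```

Request:
arm_command([
  [[-3, 55, 0], [0, 0, 0], 255],
  [[-3, 55, 0], [0, 0, 0], 255],
  [[-3, 49, 0], [0, 0, 0], 255],
  [[0, 0, 0], [0, 0, 0], 255],
  [[0, 0, 0], [0, 0, 0], 255],
])

```text
t: 6.28
ee_pos: [0.633, 0.3112, 0.2497]
tool_rot: [-179.9, -0.0, -86.6]
force: [0.9, -0.3, -1.2]
grip_width: 0.0137
```

```bash
python3 - <<'E'
from h import *
d=grab('wrist','w3.png')
s=r.get_state();print(s['t'],s['ee_pos'],s['tool_rot'],s['grip_width'],s['force'],s['qpos'])
E
```

```text
6.325 [0.6331889  0.31044529 0.24948095] [-1.79952056e+02 -2.78175175e-02 -8.67010700e+01] 0.013290531508976047 [ 0.61089575  0.06677926 -1.42582516] [ 1.91158970e+01  2.65331000e+01  6.52340763e+01 -3.98520241e-02
  8.81942772e+01  1.05818198e+02]
```

View pics/w3.png

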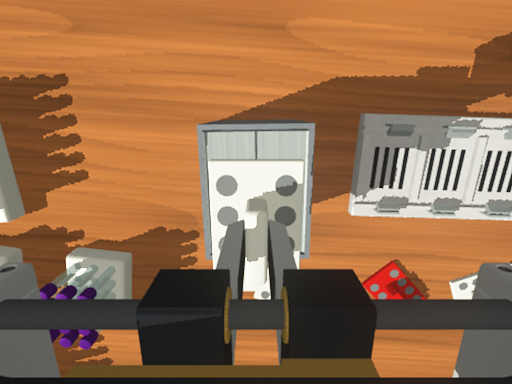

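The bin rim's far corners are at about (198,125) and (315,123), and the near right corner at (309,257). The panel hangs square above the flaps.

```bash
python3 - <<'E'
from h import *
d=grab('wrist')
for p in [(198,125),(315,123),(309,257),(256,125),(256,157)]: print(p,ray(d,*p,.15)[:2].round(4))
for p in [(208,160),(304,160)]: print('plate',ray(d,*p,.234)[:2].round(4))
E
```

```text
(198, 125) [0.6994 0.3687]
(315, 123) [0.7074 0.2605]
(309, 257) [0.5697 0.2511]
(256, 125) [0.7025 0.315 ]
(256, 157) [0.6727 0.3133]
plate [0.6819 0.3454]
plate [0.6855 0.2823]
```

Request:
arm_command([
  [[1, 0, -45], [0, 0, 0.7], 255],
  [[0, 0, -25], [0, 0, 0], 255],
  [[0, 0, -20], [0, 0, 0], 255],
  [[0, 0, -20], [0, 0, 0], 255],
  [[0, 0, -15], [0, 0, 0], 255],
])

```text
t: 7.0
ee_pos: [0.6351, 0.3107, 0.1242]
tool_rot: [-179.9, 0.0, -86.0]
force: [-0.5, 0.2, 0.8]
grip_width: 0.014
```

Request:
arm_command([
  [[0, 0, -12], [0, 0, 0], 255],
  [[0, 0, -6], [0, 0, 0], 255],
  [[0, 0, 0], [0, 0, 0], 255],
])

```text
t: 7.38
ee_pos: [0.6332, 0.3111, 0.1041]
tool_rot: [179.9, -0.0, -86.0]
force: [-1.1, 0.3, -3.6]
grip_width: 0.0137
```

Request:
arm_command([
  [[0, 0, 0], [0, 0, 0], 160],
  [[0, 0, 0], [0, 0, 0], 160],
  [[0, 0, 0], [0, 0, 0], 160],
  [[0, 0, 0], [0, 0, 0], 160],
  [[0, 0, 15], [0, 0, 0], 160],
])

```text
t: 8.0
ee_pos: [0.6332, 0.3111, 0.1199]
tool_rot: [179.9, -0.0, -86.0]
force: [0.7, -0.2, 0.7]
grip_width: 0.0347
```

Request:
arm_command([
  [[0, 0, 20], [0, 0, 0], 160],
  [[0, 0, 40], [0, 0, 0], 160],
  [[0, 0, 50], [0, 0, 0], 160],
  [[0, 0, 50], [0, 0, 0], 160],
  [[0, 0, 0], [0, 0, 0], 160],
])

```text
t: 8.62
ee_pos: [0.6371, 0.3125, 0.2898]
tool_rot: [-179.2, 0.2, -86.0]
force: [0.8, -0.3, -0.1]
grip_width: 0.0347
```

```bash
python3 - <<'E'
from h import *
d=grab('wrist','w4.png')
s=r.get_state();print(s['t'],s['ee_pos'],s['tool_rot'],s['grip_width'],s['force'])
for n in('scene','side'):
    x=grab(n)
    for o in rects(x,.008):
        if 70<o[3]<125 and 300<o[1]<520 and abs(o[2])<350: print(n,o)
E
```

```text
8.675 [0.63557253 0.31202033 0.28567669] [-1.79537075e+02  1.27350281e-01 -8.59533636e+01] 0.03480505935626335 [ 0.76960538 -0.04382143 -0.11199328]
scene ([176.0, 237.0], 424.4, -269.4, 101.9, 67.7, 89.7)
scene ([223.0, 212.0], 449.4, -86.1, 102.8, 66.9, -65.3)
scene ([289.0, 159.0], 428.7, 245.0, 102.7, 67.6, 76.0)
side ([209.0, 248.0], 426.5, 247.4, 101.4, 66.7, 76.5)
side ([273.0, 194.0], 446.8, -82.5, 106.6, 62.5, -65.5)
```

View pics/w4.png

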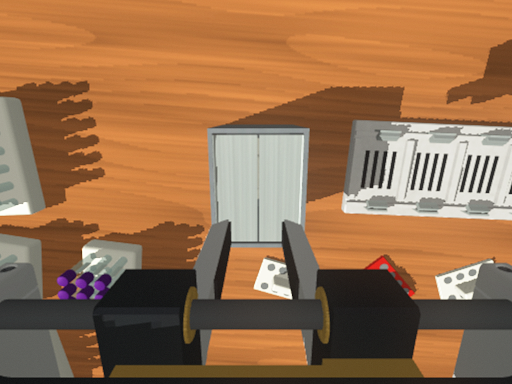

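The panel dropped in and the flaps are shut. The washed panels haven't moved. Next is washed A at (430,247) with its long axis at 76.7°, so tool yaw -13.3.

Request:
arm_command([
  [[-30, -9, 0], [0, 0, 10.4], 160],
  [[-30, -9, 0], [0, 0, 10.4], 160],
  [[-29, -9, 0], [0, 0, 10.4], 160],
  [[-29, -9, 0], [0, 0, 10.4], 160],
  [[-29, -9, -30], [0, 0, 10.4], 160],
])

```text
t: 9.4
ee_pos: [0.4866, 0.2663, 0.2505]
tool_rot: [-179.9, -0.1, -33.6]
force: [0.0, 1.0, -0.1]
grip_width: 0.0349
```

Request:
arm_command([
  [[-29, -10, -40], [0, 0, 10.4], 160],
  [[-29, -10, -45], [0, 0, 10.3], 160],
  [[0, 0, -20], [0, 0, 0], 160],
  [[0, 0, 0], [0, 0, 0], 160],
])

```text
t: 9.9
ee_pos: [0.4255, 0.2452, 0.1418]
tool_rot: [179.7, 0.4, -13.3]
force: [-0.2, -0.6, 0.5]
grip_width: 0.0351
```

```bash
cat > look.py <<'E'
from h import *
import sys
d=grab('wrist','tmp.png')
s=r.get_state();print(s['t'],s['ee_pos'].round(4),s['tool_rot'].round(1),s['grip_width'],s['force'].round(1))
for n in ('wrist','scene','side'):
    x=d if n=='wrist' else grab(n)
    for o in rects(x,.008):
        if 50<o[3]<120 and 300<o[1]<540 and abs(o[2])<350: print(n,o)
E
python3 look.py
```

```text
9.95 [0.4275 0.2459 0.1439] [179.9   0.2 -13.3] 0.03500802427005527 [0.7 0.5 0.8]
scene ([176.0, 237.0], 424.3, -269.4, 101.9, 67.9, 89.7)
scene ([222.0, 212.0], 449.2, -86.4, 102.7, 66.6, -64.7)
scene ([289.0, 159.0], 428.7, 245.0, 102.7, 67.6, 76.0)
side ([209.0, 248.0], 426.9, 248.2, 99.9, 66.6, 75.9)
side ([273.0, 194.0], 446.6, -82.6, 106.6, 62.1, -65.5)
side ([309.0, 174.0], 422.2, -266.9, 107.6, 63.8, -88.9)
```

Request:
arm_command([
  [[2, 1.5, -50], [0, 0, 0], 160],
  [[0, 0, -45], [0, 0, 0], 160],
  [[0, 0, -24], [0, 0, 0], 160],
  [[0, 0, 0], [0, 0, 0], 160],
  [[0, 0, 0], [0, 0, 0], 255],
])

```text
t: 10.68
ee_pos: [0.4329, 0.2486, 0.0282]
tool_rot: [-179.9, -0.2, -13.3]
force: [-0.5, -0.5, 0.4]
grip_width: 0.0284
```

Request:
arm_command([
  [[0, 0, 0], [0, 0, 0], 255],
  [[0, 0, 0], [0, 0, 0], 255],
  [[0, 0, 0], [0, 0, 0], 255],
  [[0, 0, 0], [0, 0, 0], 255],
])

```text
t: 11.18
ee_pos: [0.4319, 0.2485, 0.0281]
tool_rot: [-179.9, -0.1, -13.3]
force: [-1.5, 0.9, 7.3]
grip_width: 0.0137
```

Request:
arm_command([
  [[0, 0, 20], [0, 0, 0], 255],
  [[0, 0, 40], [0, 0, 0], 255],
  [[0, 0, 60], [0, 0, 0], 255],
  [[0, 0, 60], [0, 0, 0], 255],
  [[0, 0, 0], [0, 0, 0], 255],
])

```text
t: 11.8
ee_pos: [0.4351, 0.2493, 0.213]
tool_rot: [-179.6, -0.7, -13.3]
force: [0.6, -0.3, -1.2]
grip_width: 0.0137
```

```bash
python3 look.py; python3 - <<'E'
from h import *
d=grab('wrist','w5.png')
E
```

```text
11.85 [0.4327 0.2485 0.2094] [-179.8   -0.3  -13.3] 0.01366304203820689 [-0.8 -0.1 -1.3]
scene ([176.0, 237.0], 424.8, -269.3, 101.9, 68.3, 90.0)
scene ([223.0, 212.0], 449.3, -86.4, 102.7, 66.9, -64.7)
side ([273.0, 194.0], 446.8, -82.5, 106.6, 62.4, -65.5)
side ([309.0, 174.0], 422.0, -266.9, 107.6, 64.1, -88.8)
```

View pics/w5.png

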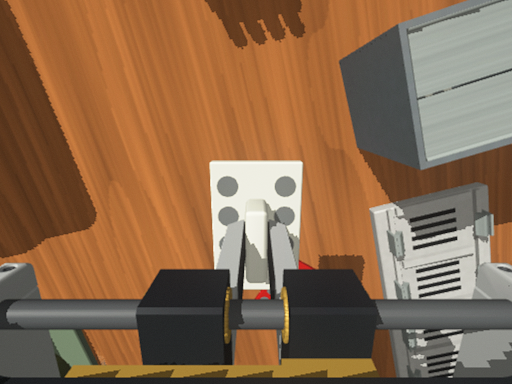

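```bash
python3 - <<'E'
from h import *
d=grab('wrist');s=r.get_state();p=s['ee_pos'];y=np.radians(s['tool_rot'][2])
ax=np.array([np.cos(y),np.sin(y)]);ay=np.array([np.sin(y),-np.cos(y)])
for off in(.028,.032):
  for q in[(210.5,161.5),(302,161)]:
    X=ray(d,*q,p[2]-off+.008)[:2]-p[:2];print(off,p.round(4),'tool x,y mm',(X@ax*1000).round(1),(X@ay*1000).round(1))
# re-measure deck / bays from saved v1
d=grab('scene')
E
```

```text
0.028 [0.4292 0.2472 0.204 ] tool x,y mm -29.8 -48.5
0.028 [0.4292 0.2472 0.204 ] tool x,y mm 32.1 -48.8
0.032 [0.4292 0.2472 0.204 ] tool x,y mm -30.4 -47.8
0.032 [0.4292 0.2472 0.204 ] tool x,y mm 32.7 -48.1
```

Panel A is held square, centred within about 1.5 mm. Carrying it to bay2, computed as (648.7, 41.3).

Request:
arm_command([
  [[31, -30, 0], [0, 0, -10.7], 255],
  [[31, -30, 0], [0, 0, -10.7], 255],
  [[31, -30, 0], [0, 0, -10.7], 255],
  [[31, -29, 0], [0, 0, -10.7], 255],
  [[31, -29, 0], [0, 0, -10.7], 255],
])

```text
t: 12.72
ee_pos: [0.5859, 0.0988, 0.2043]
tool_rot: [179.8, 0.1, -67.1]
force: [0.7, 0.1, -2.4]
grip_width: 0.0134
```

Request:
arm_command([
  [[32, -29, 0], [0, 0, -10.7], 255],
  [[32, -29, -30], [0, 0, -10.7], 255],
  [[0, 0, -40], [0, 0, -0.1], 255],
  [[0, 0, -30], [0, 0, 0], 255],
  [[0, 0, 0], [0, 0, 0], 255],
])

```text
t: 13.35
ee_pos: [0.6458, 0.042, 0.1008]
tool_rot: [179.4, 0.1, -88.3]
force: [0.1, 0.7, -2.1]
grip_width: 0.0135
```

```bash
python3 look.py; cp pics/tmp.png pics/w6.png
```

```text
13.4 [0.648  0.042  0.1036] [179.7   0.  -88.3] 0.013918457882500115 [ 0.1  0.5 -2. ]
wrist ([389.0, 355.0], 461.0, -116.5, 73.3, 34.4, 21.0)
scene ([176.0, 237.0], 424.9, -269.2, 101.6, 68.0, -89.4)
scene ([223.0, 212.0], 449.4, -86.1, 102.8, 66.9, -65.3)
side ([273.0, 194.0], 446.8, -82.5, 106.6, 62.5, -65.5)
```

View pics/w6.png

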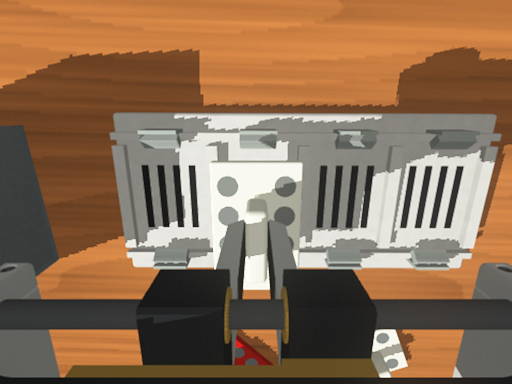

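The panel hangs over bay2, with far clips at (160,138), (258,138), (356,138) and (453,138) and near clips at (170,258), (343,257) and (429,258). I'll compare its position to the bay.

```bash
python3 - <<'E'
from h import *
d=grab('wrist');p=r.get_state()['ee_pos'];print(p)
for n,q,z in [('f3',(160,138),.035),('f2',(258,138),.035),('f1',(356,138),.035),('f0',(453,138),.035),('n3',(170,258),.035),('n1',(343,257),.035),('n0',(429,258),.035),('deckfarL',(116,116),.024),('deckfarR',(494,116),.024),('decknearL',(134,266),.022),('decknearR',(474,266),.022)]: print(n,ray(d,*q,z)[:2].round(4))
for q in [(210.5,162),(301.5,162)]: print('plate',ray(d,*q,p[2]-.020)[:2].round(4))
E
```

```text
[0.65125015 0.04196201 0.1082334 ]
f3 [0.7082 0.1254]
f2 [0.7107 0.0427]
f1 [ 0.7132 -0.04  ]
f0 [ 0.7156 -0.1218]
n3 [0.5954 0.123 ]
n1 [ 0.6014 -0.0418]
n0 [ 0.6028 -0.1239]
deckfarL [0.7248 0.1659]
deckfarR [ 0.7346 -0.1607]
decknearL [0.5779 0.1642]
decknearR [ 0.5883 -0.1804]
plate [0.6984 0.0746]
plate [0.7003 0.0134]
```

The arm was still settling between those two images, so I'll measure again from one settled image.

Request:
arm_command([
  [[0, 0, 0], [0, 0, 0], 255],
  [[0, 0, 0], [0, 0, 0], 255],
  [[0, 0, 0], [0, 0, 0], 255],
])

```text
t: 13.92
ee_pos: [0.6502, 0.0419, 0.1071]
tool_rot: [-179.9, -0.0, -88.3]
force: [-0.0, 0.5, -1.9]
grip_width: 0.0136
```

```bash
python3 - <<'E'
from h import *
import pickle
d=grab('wrist');s=r.get_state();print(s['ee_pos'],s['tool_rot'],s['force'])
pickle.dump((d,s),open('v7.pkl','wb'))
a=cv2.cvtColor(d['frame'],cv2.COLOR_RGB2BGR)[95:295,105:505]
cv2.imwrite('pics/w7.png',cv2.resize(a,None,fx=2,fy=2,interpolation=cv2.INTER_CUBIC))
E
```

```text
[0.65009398 0.04193196 0.10689914] [-1.79968819e+02 -4.96102937e-03 -8.82521697e+01] [ 0.00469217 -0.50068239 -0.78009626]
```

View pics/w7.png

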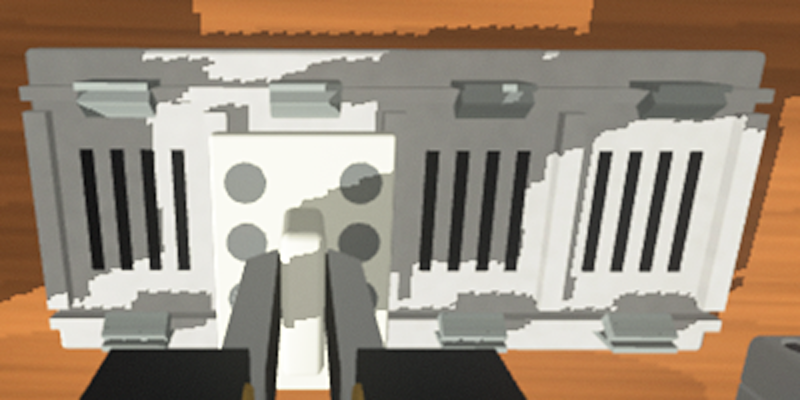

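```bash
python3 - <<'E'
from h import *
import pickle
d,s=pickle.load(open('v7.pkl','rb'));p=s['ee_pos']
q=lambda u,v,z:ray(d,u/2+105,v/2+95,z)[:2].round(4)
print(p)
for n,u,v,z in [('b3 slot top',132,150,.02),('b3 bot',141,270,.02),('b1 top',478,152,.02),('b1 bot',468,270,.02),('b0 top',652,152,.02),('b0 bot',630,271,.02),('far edge L',28,50,.02),('far R',765,53,.02),('near L',62,346,.02),('near R',703,350,.02),('plate L',211,133,.087),('plate R',394,134,.087),('kerbline far',260,90,.027),('kerb near',260,315,.027)]: print(n,q(u,v,z))
E
```

```text
[0.65009398 0.04193196 0.10689914]
b3 slot top [0.6773 0.122 ]
b3 bot [0.6174 0.1207]
b1 top [ 0.6812 -0.0379]
b1 bot [ 0.6222 -0.0398]
b0 top [ 0.6836 -0.1184]
b0 bot [ 0.624  -0.1195]
far edge L [0.7208 0.1654]
far R [ 0.7292 -0.1592]
near L [0.574  0.1631]
near R [ 0.5816 -0.1652]
plate L [0.6981 0.0747]
plate R [0.6996 0.0129]
kerbline far [0.7071 0.0626]
kerb near [0.5984 0.0616]
```

Bay2 is confirmed at (649.5, 41.3) and the panel is within 1 mm of it. Pushing down.

Request:
arm_command([
  [[0.5, -1, -30], [0, 0, 0], 255],
  [[0, 0, -12], [0, 0, 0], 255],
  [[0, 0, -5], [0, 0, 0], 255],
  [[0, 0, -5], [0, 0, 0], 255],
  [[0, 0, -5], [0, 0, 0], 255],
])

```text
t: 14.6
ee_pos: [0.6507, 0.0409, 0.0496]
tool_rot: [-180.0, -0.0, -88.3]
force: [2.8, -0.4, -2.8]
grip_width: 0.0135
```

Request:
arm_command([
  [[0, 0, -4], [0, 0, 0], 255],
  [[0, 0, 0], [0, 0, 0], 255],
])

```text
t: 14.85
ee_pos: [0.6505, 0.0409, 0.0481]
tool_rot: [180.0, -0.0, -88.2]
force: [-5.4, 0.3, 11.1]
grip_width: 0.0139
```

Request:
arm_command([
  [[0, 0, 0], [0, 0, 0], 160],
  [[0, 0, 0], [0, 0, 0], 160],
  [[0, 0, 0], [0, 0, 0], 160],
  [[0, 0, 0], [0, 0, 0], 160],
  [[0, 0, 20], [0, 0, 0], 160],
])

```text
t: 15.48
ee_pos: [0.6484, 0.041, 0.0638]
tool_rot: [179.7, 0.0, -88.3]
force: [1.0, 0.4, 0.0]
grip_width: 0.0353
```

Request:
arm_command([
  [[0, 0, 50], [0, 0, 0], 160],
  [[0, 0, 40], [0, 0, 0], 160],
  [[0, 0, 0], [0, 0, 0], 160],
  [[0, 0, 0], [0, 0, 0], 160],
  [[0, 0, 0], [0, 0, 0], 160],
])

```text
t: 16.1
ee_pos: [0.649, 0.041, 0.1534]
tool_rot: [179.8, 0.0, -88.3]
force: [-0.1, -0.3, 0.0]
grip_width: 0.0352
```

```bash
python3 look.py; python3 - <<'E'
from h import *
d=grab('wrist')
a=cv2.cvtColor(d['frame'],cv2.COLOR_RGB2BGR)[95:295,105:505]
cv2.imwrite('pics/w8.png',cv2.resize(a,None,fx=2,fy=2,interpolation=cv2.INTER_CUBIC))
E
```

```text
16.15 [0.649  0.041  0.1533] [179.8   0.  -88.3] 0.035310524166113855 [ 0.2 -0.1 -0.4]
wrist ([449.0, 351.0], 414.3, -230.5, 85.3, 39.1, 7.8)
scene ([176.0, 237.0], 424.4, -269.4, 101.9, 67.7, 89.7)
scene ([223.0, 212.0], 449.3, -85.9, 101.9, 67.3, -64.7)
side ([273.0, 194.0], 446.8, -82.5, 106.6, 62.5, -65.5)
```

View pics/w8.png

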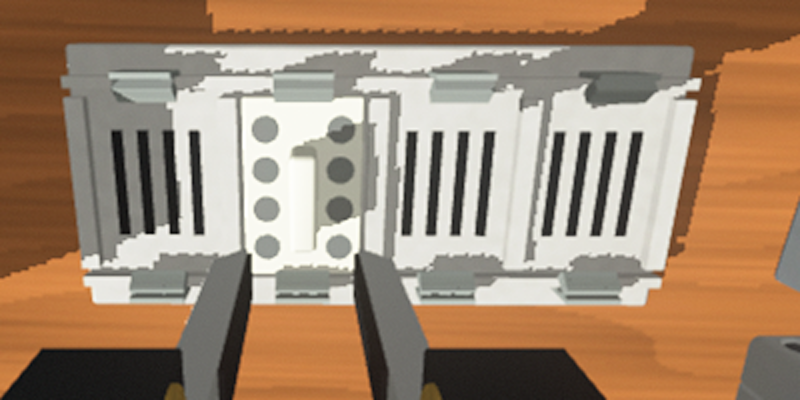

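Panel A lies home under both clips in bay2. Now panel B at (450.6,-84), with the tool turned to yaw -155.

Request:
arm_command([
  [[-28, -18, 0], [0, 0, -9.6], 160],
  [[-28, -18, 0], [0, 0, -9.6], 160],
  [[-28, -18, 0], [0, 0, -9.6], 160],
  [[-28, -18, 0], [0, 0, -9.6], 160],
  [[-29, -18, 0], [0, 0, -9.6], 160],
])

```text
t: 16.92
ee_pos: [0.5084, -0.0496, 0.1552]
tool_rot: [180.0, -0.0, -136.6]
force: [-0.3, -0.2, 0.1]
grip_width: 0.035
```

Request:
arm_command([
  [[-29, -18, -20], [0, 0, -9.6], 160],
  [[-29, -17, -30], [0, 0, -9.1], 160],
  [[0, 0, 0], [0, 0, 0], 160],
  [[0, 0, 0], [0, 0, 0], 160],
  [[0, 0, 0], [0, 0, 0], 160],
])

```text
t: 17.55
ee_pos: [0.4536, -0.0843, 0.1069]
tool_rot: [-179.9, 0.1, -154.9]
force: [-0.5, 0.0, -1.0]
grip_width: 0.0352
```

```bash
python3 look.py
```

```text
17.6 [ 0.4534 -0.0842  0.1068] [-1.799e+02  1.000e-01 -1.549e+02] 0.0348557476126248 [-0.3 -1.1 -1.2]
wrist ([261.0, 194.0], 450.4, -84.6, 98.7, 63.4, -65.2)
wrist ([375.0, 34.0], 425.9, -257.0, 81.8, 63.6, -89.1)
scene ([176.0, 237.0], 424.1, -269.5, 102.1, 67.6, 89.3)
scene ([223.0, 212.0], 449.1, -85.9, 102.0, 66.7, -65.0)
side ([273.0, 194.0], 446.8, -82.5, 106.6, 62.5, -65.5)
side ([307.0, 174.0], 422.2, -266.9, 107.6, 63.7, -88.8)
```

Request:
arm_command([
  [[-3, 0, -40], [0, 0, 0], 160],
  [[0, 0, -39], [0, 0, 0], 160],
  [[0, 0, 0], [0, 0, 0], 160],
  [[0, 0, 0], [0, 0, 255], 255],
  [[0, 0, 0], [0, 0, 0], 255],
])

```text
t: 18.32
ee_pos: [0.4502, -0.0846, 0.0283]
tool_rot: [-179.8, 0.1, -144.3]
force: [-0.8, 0.8, 0.0]
grip_width: 0.0184
```

I made a typo: row 4 carried a turn of 255, which was capped at 10.7°. I'll reopen, turn back and look again.

Request:
arm_command([
  [[0, 0, 0], [0, 0, 0], 160],
  [[0, 0, 0], [0, 0, 0], 160],
  [[0, 0, 0], [0, 0, -10.6], 160],
  [[0, 0, 50], [0, 0, 0], 160],
  [[0, 0, 30], [0, 0, 0], 160],
])

```text
t: 18.95
ee_pos: [0.4492, -0.0844, 0.1084]
tool_rot: [-179.9, 0.1, -154.9]
force: [-0.4, -0.2, 0.4]
grip_width: 0.0348
```

Request:
arm_command([
  [[0, 0, 0], [0, 0, 0], 160],
  [[0, 0, 0], [0, 0, 0], 160],
  [[0, 0, 0], [0, 0, 0], 160],
])

```text
t: 19.32
ee_pos: [0.4471, -0.0836, 0.1049]
tool_rot: [179.9, -0.1, -154.8]
force: [0.0, 0.2, 0.0]
grip_width: 0.0349
```

```bash
python3 look.py
```

```text
19.375 [ 0.4472 -0.0836  0.105 ] [ 1.799e+02 -1.000e-01 -1.548e+02] 0.03507971304414118 [ 0.1  1.2 -0.3]
wrist ([253.0, 192.0], 450.8, -84.2, 99.2, 63.4, -65.1)
wrist ([368.0, 32.0], 425.9, -254.6, 77.2, 63.6, -89.3)
scene ([175.0, 238.0], 424.0, -269.5, 102.1, 67.6, 89.2)
scene ([223.0, 212.0], 449.5, -85.7, 102.3, 66.3, -65.3)
side ([273.0, 194.0], 447.4, -82.3, 106.4, 62.7, -64.9)
side ([307.0, 174.0], 422.2, -266.9, 107.6, 63.7, -88.8)
```

The panel didn't move. Descending again.

Request:
arm_command([
  [[2.5, -0.5, -40], [0, 0, 0], 160],
  [[0, 0, -38], [0, 0, 0], 160],
  [[0, 0, 0], [0, 0, 0], 255],
  [[0, 0, 0], [0, 0, 0], 255],
  [[0, 0, 0], [0, 0, 0], 255],
])

```text
t: 20.1
ee_pos: [0.4523, -0.0851, 0.03]
tool_rot: [-179.9, 0.1, -154.8]
force: [0.1, -0.1, -2.1]
grip_width: 0.0141
```

Request:
arm_command([
  [[0, 0, 0], [0, 0, 0], 255],
  [[0, 0, 0], [0, 0, 0], 255],
  [[0, 0, 30], [0, 0, 0], 255],
  [[0, 0, 50], [0, 0, 0], 255],
  [[0, 0, 0], [0, 0, 0], 255],
])

```text
t: 20.72
ee_pos: [0.4545, -0.0859, 0.1125]
tool_rot: [-179.6, 0.4, -154.8]
force: [0.3, -0.2, -2.0]
grip_width: 0.0139
```

Request:
arm_command([
  [[0, 0, 45], [0, 0, 0], 255],
  [[28, 6, 0], [0, 0, 9.5], 255],
  [[28, 6, 0], [0, 0, 9.5], 255],
  [[28, 6, 0], [0, 0, 9.5], 255],
  [[29, 7, 0], [0, 0, 9.5], 255],
])

```text
t: 21.35
ee_pos: [0.5635, -0.0591, 0.1514]
tool_rot: [179.8, -0.0, -116.5]
force: [-0.7, 0.2, -2.0]
grip_width: 0.0139
```

Request:
arm_command([
  [[29, 7, 0], [0, 0, 9.5], 255],
  [[29, 7, 0], [0, 0, 9.5], 255],
  [[29, 7, -15], [0, 0, 9.5], 255],
  [[0, 0, -30], [0, 0, 0], 255],
  [[0, 0, 0], [0, 0, 0], 255],
])

```text
t: 21.98
ee_pos: [0.6469, -0.0377, 0.1029]
tool_rot: [179.4, 0.1, -88.3]
force: [-0.6, -0.7, -0.8]
grip_width: 0.0139
```

Request:
arm_command([
  [[0, 0, 0], [0, 0, 0], 255],
  [[0, 0, 0], [0, 0, 0], 255],
  [[0, 0, 0], [0, 0, 0], 255],
  [[0, 0, 0], [0, 0, 0], 255],
])

```text
t: 22.48
ee_pos: [0.6513, -0.0387, 0.1094]
tool_rot: [-179.9, -0.0, -88.3]
force: [0.1, 0.2, -1.4]
grip_width: 0.0141
```

```bash
python3 - <<'E'
from h import *
import pickle
d=grab('wrist');s=r.get_state();print(s['t'],s['ee_pos'],s['tool_rot'],s['force'],s['grip_width'])
pickle.dump((d,s),open('v9.pkl','wb'))
for o in rects(grab('scene'),.008):
  if 50<o[3]<120 and 300<o[1]<540 and abs(o[2])<350: print(o)
a=cv2.cvtColor(d['frame'],cv2.COLOR_RGB2BGR)[95:295,55:455]
cv2.imwrite('pics/w9.png',cv2.resize(a,None,fx=2,fy=2,interpolation=cv2.INTER_CUBIC))
E
```

```text
22.525 [ 0.65122319 -0.03871193  0.10920767] [-1.79940358e+02 -1.30600399e-02 -8.83204903e+01] [-0.76312036  0.09007438 -1.78731286] 0.013453008990289643
([176.0, 237.0], 424.8, -269.0, 101.2, 68.4, -89.4)
```

View pics/w9.png

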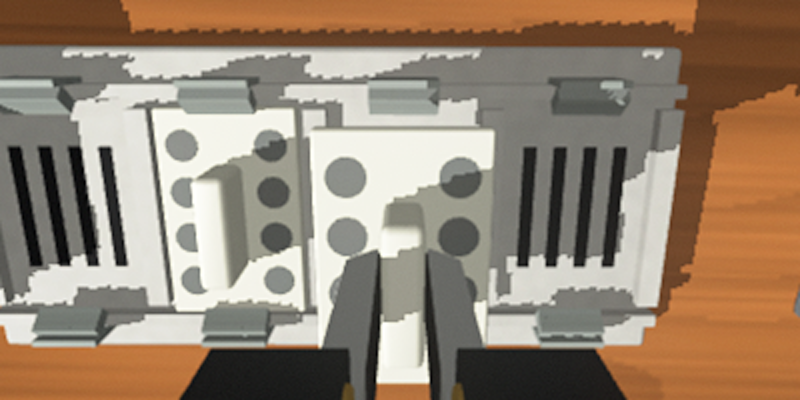

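Panel B's plate corners are at (312,128) and (494,129) in the crop, with bay0's slots centred at about (575,150) and (568,266).

```bash
python3 - <<'E'
from h import *
import pickle
d,s=pickle.load(open('v9.pkl','rb'))
q=lambda u,v,z:ray(d,u/2+55,v/2+95,z)[:2].round(4)
for n,u,v,z in [('plL',312,128,.087),('plR',494,129,.087),('b0t',575,150,.02),('b0b',568,266,.02)]: print(n,q(u,v,z))
E
```

```text
plL [ 0.7006 -0.006 ]
plR [ 0.702  -0.0681]
b0t [ 0.6827 -0.1179]
b0b [ 0.6244 -0.121 ]
```

It's within 0.5 mm of bay1. Pushing down.

Request:
arm_command([
  [[0, 0, -30], [0, 0, 0], 255],
  [[0, 0, -12], [0, 0, 0], 255],
  [[0, 0, -5], [0, 0, 0], 255],
  [[0, 0, -5], [0, 0, 0], 255],
  [[0, 0, -5], [0, 0, 0], 255],
])

```text
t: 23.2
ee_pos: [0.6514, -0.0387, 0.0518]
tool_rot: [-179.9, -0.0, -88.3]
force: [0.3, -0.6, -4.3]
grip_width: 0.0137
```

Request:
arm_command([
  [[0, 0, -4], [0, 0, 0], 255],
  [[0, 0, 0], [0, 0, 0], 255],
])

```text
t: 23.45
ee_pos: [0.651, -0.0386, 0.0497]
tool_rot: [180.0, -0.0, -88.3]
force: [-4.6, 1.3, 10.6]
grip_width: 0.0137
```

Request:
arm_command([
  [[0, 0, 0], [0, 0, 0], 160],
  [[0, 0, 0], [0, 0, 0], 160],
  [[0, 0, 0], [0, 0, 0], 160],
  [[0, 0, 0], [0, 0, 0], 160],
  [[0, 0, 20], [0, 0, 0], 160],
])

```text
t: 24.08
ee_pos: [0.649, -0.0383, 0.0659]
tool_rot: [179.7, 0.1, -88.3]
force: [0.2, 0.4, 0.2]
grip_width: 0.0352
```

Request:
arm_command([
  [[0, 0, 50], [0, 0, 0], 160],
  [[0, 0, 35], [0, 0, 0], 160],
  [[-25, -25, 0], [0, 0, 9.9], 160],
  [[-25, -25, 0], [0, 0, 9.9], 160],
  [[-25, -25, 0], [0, 0, 9.9], 160],
])

```text
t: 24.7
ee_pos: [0.5759, -0.1144, 0.1545]
tool_rot: [-179.9, -0.1, -58.3]
force: [0.2, 0.3, -0.2]
grip_width: 0.0346
```

Request:
arm_command([
  [[-25, -25, 0], [0, 0, 9.9], 160],
  [[-25, -25, 0], [0, 0, 9.9], 160],
  [[-25, -25, 0], [0, 0, 9.9], 160],
  [[-25, -26, 0], [0, 0, 9.9], 160],
  [[-25, -26, -20], [0, 0, 9.9], 160],
])

```text
t: 25.32
ee_pos: [0.4522, -0.2429, 0.1358]
tool_rot: [179.8, -0.4, -8.8]
force: [-0.2, -0.5, -0.5]
grip_width: 0.0349
```

Request:
arm_command([
  [[-25, -26, -25], [0, 0, 9.7], 160],
  [[0, 0, 0], [0, 0, 0], 160],
  [[0, 0, 0], [0, 0, 0], 160],
  [[0, 0, 0], [0, 0, 0], 160],
  [[0, 0, 0], [0, 0, 0], 160],
])

```text
t: 25.95
ee_pos: [0.4271, -0.2664, 0.1084]
tool_rot: [179.9, -0.1, 0.6]
force: [-0.5, 0.4, -0.2]
grip_width: 0.0351
```

```bash
python3 look.py
```

```text
26.0 [ 0.4268 -0.2663  0.1082] [ 1.8e+02 -1.0e-01  6.0e-01] 0.03494318261305341 [-0.9 -0.1  0.6]
scene ([176.0, 238.0], 424.1, -269.2, 101.6, 65.9, -89.3)
```

Request:
arm_command([
  [[-0.5, 0, -40], [0, 0, 0], 160],
  [[0, 0, -40], [0, 0, 0], 160],
  [[0, 0, 0], [0, 0, 0], 255],
  [[0, 0, 0], [0, 0, 0], 255],
  [[0, 0, 0], [0, 0, 0], 255],
])

```text
t: 26.72
ee_pos: [0.4267, -0.2676, 0.0293]
tool_rot: [179.9, -0.1, 0.6]
force: [-0.0, 0.2, -2.0]
grip_width: 0.0138
```

Request:
arm_command([
  [[0, 0, 0], [0, 0, 0], 255],
  [[0, 0, 0], [0, 0, 0], 255],
  [[0, 0, 0], [0, 0, 0], 255],
])

```text
t: 27.1
ee_pos: [0.4267, -0.2676, 0.0292]
tool_rot: [179.9, -0.1, 0.6]
force: [0.2, -0.2, 6.7]
grip_width: 0.0137
```

Request:
arm_command([
  [[0, 0, 30], [0, 0, 0], 255],
  [[0, 0, 50], [0, 0, 0], 255],
  [[0, 0, 50], [0, 0, 0], 255],
  [[0, 0, 0], [0, 0, 0], 255],
  [[0, 0, 0], [0, 0, 0], 255],
])

```text
t: 27.72
ee_pos: [0.4246, -0.2659, 0.1564]
tool_rot: [-179.9, 0.1, 0.6]
force: [-0.4, 0.2, -1.8]
grip_width: 0.0136
```

Request:
arm_command([
  [[25, 17, 0], [0, 0, -9.9], 255],
  [[25, 17, 0], [0, 0, -9.9], 255],
  [[25, 17, 0], [0, 0, -9.9], 255],
  [[25, 17, 0], [0, 0, -9.9], 255],
  [[25, 16, 0], [0, 0, -9.9], 255],
])

```text
t: 28.35
ee_pos: [0.5491, -0.181, 0.1539]
tool_rot: [179.9, 0.3, -49.2]
force: [1.0, 0.4, -1.9]
grip_width: 0.0137
```

Request:
arm_command([
  [[25, 16, 0], [0, 0, -9.9], 255],
  [[25, 16, 0], [0, 0, -9.9], 255],
  [[25, 16, 0], [0, 0, -9.9], 255],
  [[26, 16, -15], [0, 0, -9.7], 255],
  [[0, 0, -34], [0, 0, 0], 255],
])

```text
t: 28.98
ee_pos: [0.6528, -0.1171, 0.1065]
tool_rot: [-180.0, 0.0, -88.2]
force: [-0.1, -0.4, -1.5]
grip_width: 0.0134
```

Request:
arm_command([
  [[0, 0, 0], [0, 0, 0], 255],
  [[0, 0, 0], [0, 0, 0], 255],
  [[0, 0, 0], [0, 0, 0], 255],
  [[0, 0, 0], [0, 0, 0], 255],
  [[0, 0, 0], [0, 0, 0], 255],
])

```text
t: 29.6
ee_pos: [0.6519, -0.1189, 0.1095]
tool_rot: [-179.9, -0.0, -88.3]
force: [-0.2, 0.3, -1.0]
grip_width: 0.0138
```

```bash
python3 - <<'E'
from h import *
import pickle
d=grab('wrist');s=r.get_state();print(s['t'],s['ee_pos'],s['tool_rot'],s['force'],s['grip_width'])
pickle.dump((d,s),open('v10.pkl','wb'))
a=cv2.cvtColor(d['frame'],cv2.COLOR_RGB2BGR)[95:295,112:512]
cv2.imwrite('pics/w10.png',cv2.resize(a,None,fx=2,fy=2,interpolation=cv2.INTER_CUBIC))
E
```

```text
29.65 [ 0.65176832 -0.11882072  0.10933863] [-1.79931341e+02 -2.28967948e-02 -8.83236806e+01] [ 0.31988813  0.25084868 -2.4635    ] 0.013796183690613879
```

View pics/w10.png

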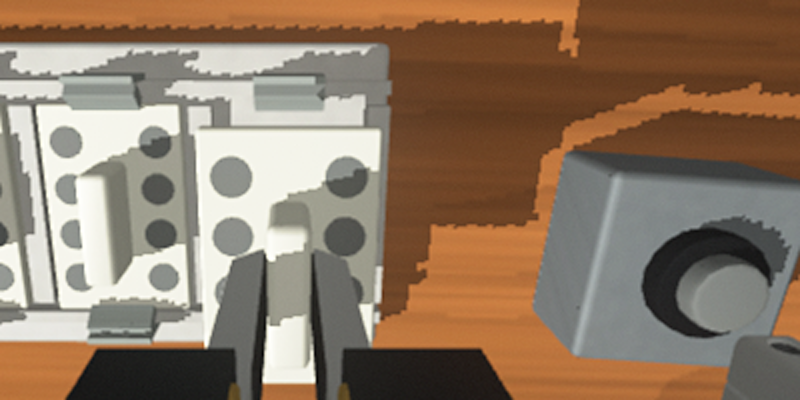

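The held plate's corners are at (197,128) and (380,128) in the crop. Bay1's panel sits flat under its clips, and the button top is at about (723,293).

```bash
python3 - <<'E'
from h import *
import pickle
d,s=pickle.load(open('v10.pkl','rb'))
q=lambda u,v,z:ray(d,u/2+112,v/2+95,z)[:2].round(4)
for n,u,v,z in [('plL',197,128,.088),('plR',380,128,.088),('btn',723,293,.072),('btnL',677,293,.072),('btnR',769,293,.072),('b1 plate L',36,105,.028),('b1 plate R',179,105,.028)]: print(n,q(u,v,z))
E
```

```text
plL [ 0.7013 -0.086 ]
plR [ 0.703  -0.1481]
btn [ 0.6381 -0.2931]
btnL [ 0.6375 -0.2746]
btnR [ 0.6386 -0.3115]
b1 plate L [ 0.6995 -0.0055]
b1 plate R [ 0.7013 -0.0687]
```

Request:
arm_command([
  [[1.2, -0.5, -30], [0, 0, 0], 255],
  [[0, 0, -12], [0, 0, 0], 255],
  [[0, 0, -5], [0, 0, 0], 255],
  [[0, 0, -5], [0, 0, 0], 255],
  [[0, 0, -5], [0, 0, 0], 255],
])

```text
t: 30.28
ee_pos: [0.6533, -0.1194, 0.0522]
tool_rot: [-179.9, -0.0, -88.3]
force: [0.6, -0.5, -4.3]
grip_width: 0.0136
```

Request:
arm_command([
  [[0, 0, -5], [0, 0, 0], 255],
  [[0, 0, 0], [0, 0, 0], 255],
])

```text
t: 30.52
ee_pos: [0.6528, -0.1191, 0.049]
tool_rot: [180.0, -0.0, -88.3]
force: [-4.1, 0.9, 10.7]
grip_width: 0.0141
```

Request:
arm_command([
  [[0, 0, 0], [0, 0, 0], 160],
  [[0, 0, 0], [0, 0, 0], 160],
  [[0, 0, 0], [0, 0, 0], 160],
  [[0, 0, 0], [0, 0, 0], 160],
  [[0, 0, 20], [0, 0, 0], 160],
])

```text
t: 31.15
ee_pos: [0.6507, -0.1185, 0.0648]
tool_rot: [179.7, 0.1, -88.3]
force: [-0.3, 0.1, 0.1]
grip_width: 0.0354
```

Request:
arm_command([
  [[0, 0, 50], [0, 0, 0], 255],
  [[0, 0, 50], [0, 0, 0], 255],
  [[-4, -40, 30], [0, 0, 0], 255],
  [[-4, -50, 30], [0, 0, 0], 255],
  [[0, 0, 0], [0, 0, 0], 255],
])

```text
t: 31.78
ee_pos: [0.6464, -0.2137, 0.2325]
tool_rot: [-179.5, -0.3, -88.6]
force: [0.1, -0.7, 0.2]
grip_width: 0.0003
```

Request:
arm_command([
  [[0, 0, 0], [0, 0, 0], 255],
  [[0, 0, 0], [0, 0, 0], 255],
  [[0, 0, 0], [0, 0, 0], 255],
])

```text
t: 32.15
ee_pos: [0.6443, -0.2076, 0.2254]
tool_rot: [179.9, 0.1, -88.2]
force: [-0.1, -0.1, -0.6]
grip_width: 0.0003
```

```bash
python3 - <<'E'
from h import *
d=grab('wrist','w11.png');s=r.get_state();print(s['t'],s['ee_pos'],s['tool_rot'],s['force'],s['grip_width'])
E
```

```text
32.2 [ 0.64440046 -0.20784702  0.22553167] [ 1.79908138e+02  5.18153210e-02 -8.82324870e+01] [ 0.26458401  0.33732035 -0.03649605] 0.0003868058232468416
```

View pics/w11.png

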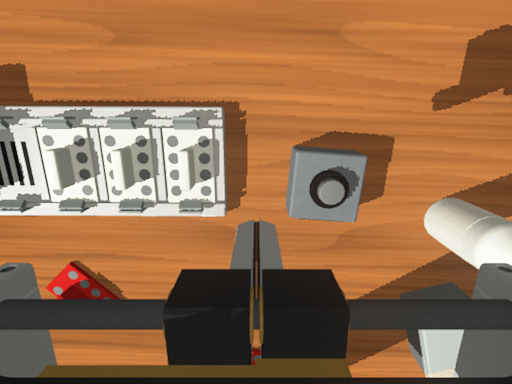

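All three panels are home (clips over their ends), and the button top is at (330,191). Refining the button position.

```bash
python3 - <<'E'
from h import *
d=grab('wrist');s=r.get_state();print(s['ee_pos'],ray(d,330,191,.072).round(4))
for n in('scene','side'):
  x=grab(n,'fin_'+n+'.png')
  for o in rects(x,.008):
    if 50<o[3]<130: print(n,o)
E
```

```text
[ 0.64451041 -0.20808387  0.22572523] [ 0.6374 -0.2953  0.072 ]
scene ([9.0, 354.0], 425.5, -874.3, 56.5, 48.8, -84.3)
scene ([148.0, 302.0], 552.8, -471.1, 88.8, 32.4, -9.0)
scene ([28.0, 290.0], 273.0, -740.4, 95.3, 87.6, 36.5)
scene ([109.0, 267.0], 372.6, -502.3, 124.1, 88.3, 18.0)
side ([217.0, 380.0], 120.4, 482.7, 58.5, 27.3, 45.3)
side ([63.0, 374.0], 393.8, 747.8, 114.0, 52.8, 53.5)
side ([122.0, 313.0], 441.2, 553.4, 113.7, 89.0, -3.0)
```

View pics/fin_scene.png

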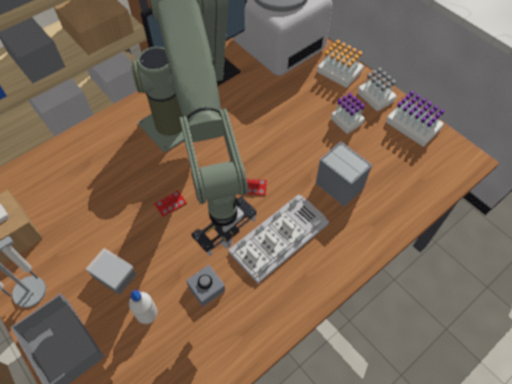

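No white panel is left on the bench, the bin flaps are shut and the bystanders haven't moved. Pressing the button at (637.5,-294.5).

Request:
arm_command([
  [[-3, -43, -30], [0, 0, 0], 255],
  [[-4, -43, -40], [0, 0, 0], 255],
  [[0, 0, -45], [0, 0, 0], 255],
  [[0, 0, -10], [0, 0, 0], 255],
  [[0, 0, 0], [0, 0, 0], 255],
])

```text
t: 32.98
ee_pos: [0.6377, -0.2945, 0.1013]
tool_rot: [180.0, 0.0, -88.3]
force: [0.1, -0.2, -0.1]
grip_width: 0.0004
```

Request:
arm_command([
  [[0, 0, 0], [0, 0, 0], 255],
  [[0, 0, -10], [0, 0, 0], 255],
  [[0, 0, -6], [0, 0, 0], 255],
  [[0, 0, -4], [0, 0, 0], 255],
  [[0, 0, -2], [0, 0, 0], 255],
])

```text
t: 33.6
ee_pos: [0.6376, -0.2948, 0.0797]
tool_rot: [180.0, 0.0, -88.3]
force: [-2.0, 2.2, 3.3]
grip_width: 0.0003
```

Request:
arm_command([
  [[0, 0, 0], [0, 0, 0], 255],
  [[0, 0, 0], [0, 0, 0], 255],
])

```text
t: 33.85
ee_pos: [0.6376, -0.2948, 0.0799]
tool_rot: [180.0, 0.0, -88.3]
force: [-1.4, 2.0, 4.0]
grip_width: 0.0007
```

Part way at 4 N; it needs more than 5 N and a few mm further.

Request:
arm_command([
  [[0, 0, -2], [0, 0, 0], 255],
  [[0, 0, -2], [0, 0, 0], 255],
  [[0, 0, 0], [0, 0, 0], 255],
])

```text
t: 34.22
ee_pos: [0.6378, -0.2949, 0.0772]
tool_rot: [-180.0, 0.0, -88.3]
force: [-4.3, 3.9, 8.7]
grip_width: 0.0008
```

Request:
arm_command([
  [[0, 0, -1.5], [0, 0, 0], 255],
  [[0, 0, 0], [0, 0, 0], 255],
  [[0, 0, 0], [0, 0, 0], 255],
])

```text
t: 34.6
ee_pos: [0.6378, -0.295, 0.0771]
tool_rot: [-180.0, -0.0, -88.3]
force: [-6.0, 4.6, 15.3]
grip_width: 0.0005
```

The button has bottomed: z stopped at 77.1 mm (77 expected) with 15 N. Lifting off.

Request:
arm_command([
  [[0, 0, 10], [0, 0, 0], 255],
  [[0, 0, 30], [0, 0, 0], 255],
  [[0, 0, 50], [0, 0, 0], 255],
  [[0, 20, 50], [0, 0, 0], 255],
  [[0, 30, 0], [0, 0, 0], 255],
])

```text
t: 35.22
ee_pos: [0.6411, -0.2478, 0.2204]
tool_rot: [-179.4, -0.4, -88.4]
force: [0.1, 0.3, 0.2]
grip_width: 0.0003
```

Request:
arm_command([
  [[0, 0, 0], [0, 0, 0], 255],
  [[0, 0, 0], [0, 0, 0], 255],
  [[0, 0, 0], [0, 0, 0], 255],
  [[0, 0, 0], [0, 0, 0], 255],
])

```text
t: 35.72
ee_pos: [0.6373, -0.2459, 0.2131]
tool_rot: [179.9, 0.0, -88.4]
force: [-0.2, 0.9, 1.0]
grip_width: 0.0008
```

```bash
python3 - <<'E'
from h import *
d=grab('wrist','w12.png');s=r.get_state();print(s['t'],s['ee_pos'],s['force'])
E
```

```text
35.775 [ 0.63739286 -0.24576916  0.21329632] [ 0.73896038  0.3739496  -0.53551731]
```

View pics/w12.png

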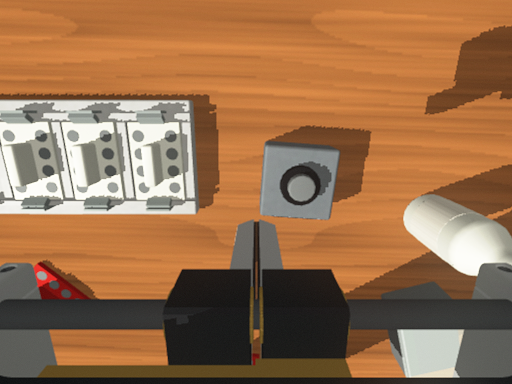

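The button is up again at (301,187), the panels are flat in their bays, and the bottle and tip box are where they were. Handing in.

```bash
python3 -c "
from plant import r
print(r.close_job())"
```

```text
the job is handed in; nothing more can be done
None
```

The job is done and handed in at about 36 s, well under the 210 s limit.

- **Dry panel:** There was only one, in bay0. I pulled it out of the clips and pushed it through the store flaps; the next picture showed the flaps shut again.
- **Washed panels:** All three on the bench are clipped in, in bays 2, 1 and 0. Each push ended against the floor at 10–11 N, and the pictures show both clips over each panel. The last scene view showed no white panel left on the bench. I left both red ones alone.
- **Start button:** I pressed it last. It stopped at the expected full-down height with 15 N on it, and it was up again in the final picture.
- **Bystanders:** The bottle and tip box had not moved in the final views. The tube rack looked the same in the last scene picture, but I did not measure it.

**Slips and checks:**
- **Typing slip:** At the second washed panel I typed a turn of 255° by mistake, which the robot cut to about 10.7°. I reopened, turned back and measured again, and the panel had not moved.
- **Camera disagreement:** The cameras differed by 2–4 mm on where the panels lay. I used the wrist camera, because it matched the first grasp best.

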